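# Release one grinding ball from a two-lane feeder

## Robot

A 6-joint arm with a two-finger parallel gripper is mounted at the origin on a cart in front of the work surface, level with it; the furniture and walls round the work are solid. World frame = base frame: x ahead of the robot, y to its left, z up, the work surface at z = 0. Lengths are in m, angles in rad, forces in N, time in s.
With the tool pointing down it reaches from about 0.425 to 0.95 m from the base axis. Payload 3.5 kg.
Tool frame: the origin (TCP) lies between the finger pads; the fingertips stand 14 mm ahead of it and the grasp point (between the pads) lies 5 mm behind it; z points along the fingers, y is the direction in which the jaws open and shut (so a half turn about z gives the same grasp; the last joint's range is limited). The gripper opens to 85 mm and grips with 20 to 120 N. Pads are 22 mm wide; open, the fingers measure 114 mm over their backs; the gripper's body (76 mm by 85 mm) begins 54 mm behind the grasp point. The pads swing forward as they close: fully open they stand 13 mm farther back than shut.
Start: joints at [1.083, 0.286, 1.577, -0, 1.279, -0.15], TCP at [0.224, 0.637, 0.245] pointing down, gripper open.
Joint ranges: [-2.77, 2.77], [-0.9, 2.22], [0.21, 2.48], [-1.53, 4.67], [0.24, 2.81], [-2.84, 2.84]. Speed limits (rad/s): [2.79, 2.79, 3.14, 3.14, 3.14, 3.14].

## Interface

Orientations are given as a unit quaternion [x, y, z, w].
In Python, from plant import ctrl gives the robot as it stands. The module is installed in compiled form; this text tells all that it offers.
- The arm moves only by the tool servo_tool, never from a script. Its argument "increments" is text: rows parted by semicolons, each of 7 numbers parted by spaces: the turn, a rotation vector about the tool's x, y, z in rad, then the shift along the tool's x, y, z in cm, then the finger opening in cm, from 0 to 8.54. In form: ax ay az dx dy dz claw; .... A call has 1 to 10 rows; each row is the pose to reach, as a shift and turn from the pose commanded when the call began, along the tool's axes at that moment; what a row does not reach only later rows make up. A row lasts 1/12 s, in which the tool goes at most 41.7 mm and 7.16 degrees, less where a joint would pass 70% of its speed; a pose out of reach is approached as far as the arm can. A call with a gripper value outside its range is refused whole. The fingers move at their own pace and stop on an object; "grip_force" is the grip in N (left out, the last holds). Time passes only in rows, so rows that repeat a pose let the fingers close. It gives the time, the measured TCP pose, the force and the opening at its end, in the units of the state.
- ctrl.get_state(): the state, without advancing time (a new reading comes with each control period).
- ctrl.read_camera(name): name is "side" or "top"; returns (picture, depth): 400x640x3 uint8, red, green, blue; 400x640 float32, m along the optical axis (not along the pixel's ray), 0 where there is no reading.
- ctrl.camera_info(name): a dict with "camera_matrix" (3x3 intrinsics, pixels), "D" ([k1, k2, p1, p2, k3] as OpenCV has them; the pictures are not rectified), "world_to_cam" (4x4, takes a point from world to camera coordinates). Camera axes: x right, y down, z forward; pixel columns grow to the right and rows downward; lengths in m; the calibration is good to about 2 mm. A picture is of the moment at which its call begins. camera_info takes no time and is no camera call.
- ctrl.sign_off(): hands the job in, once; it reports no verdict.
The state is a dict: "time": time; "qpos": joint angles; "dq": joint speeds; "joint_efforts": joint torques, N m; "eef_pos": TCP position; "tcp_rot": TCP orientation; "contact_force": force on the tool from outside, world axes, zero at the start; "wrist_torque": the same for the moment, N m; "opening": opening from 0.0 (shut) to 1.0 (fully open).
Only numpy, scipy, OpenCV 4.12 (cv2) and the standard library are available. Lean on these libraries where they do the work, as an engineer would, in place of code of your own. Each camera call takes 0.05 s, during which the arm holds its last target.

## Task

Push the blue catch cup of the ball feeder sideways along its slide, to the end stop in front of the lane that holds the brown grinding ball. Then press the yellow pedal of that lane's rocking lever down and keep it down until its gate has let the brown ball roll into the cup, and let the pedal come back up. Leave the white ball shut in its lane without working its pedal, do not touch the balls, pick nothing up, and do not disturb the things standing around.

Things in the scene. Friction and masses are not known exactly. Their poses are not given: they have to be found in the camera images.
- feeder: Grey ball feeder fixed to the table, base 225 (x) x 215 (y) x 8 mm, 90 mm tall. Origin at the underside near the middle; z up, -x side is the outlet side, roughly facing the robot. Two open lanes (26 mm wide) along x at y = +45 and -45 mm slope 10 degrees down to lips at x = -40 mm; a gate in each at x = -18 mm, a ball behind it. The cup runs before the lips between end stops 20 mm high at y = +-76 mm.
- lane_left (a point): Middle of the floor's front lip of the left (+y of the feeder) lane, 46 mm above the table.
- lane_right (a point): The same of the right (-y of the feeder) lane.
- brown_ball_center (a point): Centre of the loose brown agate grinding ball, 22 mm diameter, about 30 g; starts behind the gate of one lane (which one differs from run to run), its centre 63 mm above the table.
- white_ball_center (a point): Centre of the loose white ceramic grinding ball, 22 mm diameter, 30 g; starts behind the gate of the other lane. It must stay there.
- cup (a joint): Position of the blue catch cup along the feeder's y (m): starts within 0.012 of 0 (mid-way), +0.045 at the end stop in front of the left lane, -0.045 at the stop in front of the right lane. Slides stiffly (1 to 2 N), stays where it is left, cannot be lifted off.
- cup_center (a point): Centre of the blue open-topped catch cup, half-way up (26 mm above the table): outside 60 (feeder x) x 52 (feeder y) x 32 mm, walls 3 mm, rim 42 mm above the table. Between the cup's side and the far end stop there is always at least 34 mm. Axes as the feeder's.
- lever_left (a joint): Angle of the left lane's rocking lever (rad): 0 at rest (gate shut), 0.5 fully pressed; from about 0.3 a ball passes under the gate; a spring brings it back to 0. Pivot along the feeder's y, at feeder x = +32, y = +77 mm, 80 mm above the table; the gate hangs 50 mm in front (-x) of the pivot, over the lane; the pedal's middle is 70 mm behind it.
- lever_left_pedal (a point): Middle of the top of the left lever's yellow pedal, 36 (x) x 34 (y) mm, at feeder x = +102 mm, y = +77 mm, 88 mm above the table at rest; it goes down about 34 mm in all and tips backward by the lever's angle; pressing takes 2.5 N at first and 5 to 6 N at the bottom.
- lever_right (a joint): Angle of the right lane's rocking lever (rad), the same as lever_left, pivot at feeder y = -77 mm.
- lever_right_pedal (a point): Middle of the top of the right lever's yellow pedal, at feeder x = +102 mm, y = -77 mm; otherwise as the left one.
- vial: Bystander: capped glass vial, 21 mm across, 52 mm tall, standing about 145 mm left (+y) of the feeder's origin; origin under its middle.
- weight: Bystander: brass weight, 22 mm across, 30 mm tall, about 140 mm right (-y) of the feeder's origin; origin under its middle.
- eraser: Bystander: eraser, 21 x 42 x 13 mm, lying about 145 mm left (+y) of the feeder's origin, behind the vial; origin under its middle.
- fine_marker: Bystander: marker pen, 13 x 137 x 14 mm, lying between the robot and the feeder; origin under its middle.

How it is judged:
By the outcome, as a careful person would: the job done as asked, in the order asked, and still so for the second after the job is handed in, with the robot touching nothing.
It also fails if it takes over 48 s, if anything falls off the work surface, if the arm or the gripper's body presses on something with over 40 N, if the wrist force passes 120 N, or if a joint passes its speed limit or range.

## Working session

There is one attempt and no reset: what is moved stays moved. The work goes in short steps, Python scripts to look and compute and a tool call to move; the robot and the scene stay as the last step left them, time stands still between calls to the robot, and variables do not carry over. Pictures are saved under pics/ and viewed, and the job is handed in when it is done.

Besides the shell and the picture viewer there is one more tool, called after "Emit:" as a command line: name --argument value ..., lists and objects as JSON in quotes. servo_tool: Moves the arm, as the interface text tells. Its arguments: {"type":"object","properties":{"increments":{"type":"string"},"grip_force":{"type":"number"}},"required":["increments"]}

```bash
mkdir -p pics
cat > h.py <<'E'
import numpy as np, cv2
from plant import ctrl
def save(n,name):
    im,d=ctrl.read_camera(n); cv2.imwrite(f'pics/{name}.png',im[:,:,::-1]); np.savez(f'pics/{name}.npz',im=im,d=d); return im,d
def world(n,d):
    i=ctrl.camera_info(n);K=np.array(i['camera_matrix']);D=np.array(i['D']);T=np.linalg.inv(np.array(i['world_to_cam']))
    v,u=np.mgrid[0:d.shape[0],0:d.shape[1]]
    p=cv2.undistortPoints(np.stack([u,v],-1).reshape(-1,1,2).astype(np.float64),K,D).reshape(d.shape+(2,))
    P=np.concatenate([p*d[...,None],d[...,None]],-1)
    return P@T[:3,:3].T+T[:3,3]
E
python3 - <<'E'
from h import *
for n in ('top','side'): save(n,n+'0')
s=ctrl.get_state(); print(s['time'],s['eef_pos'],s['tcp_rot'],s['contact_force'],s['opening'])
E
```

```text
0.1 [0.22342967 0.63635949 0.24404629] [ 1.68122427e-01  9.85765543e-01 -1.00712475e-03 -3.59314148e-04] [ 0.41332952 -0.42043866  0.12270355] 1.0018790576848515
```

View pics/top0.png

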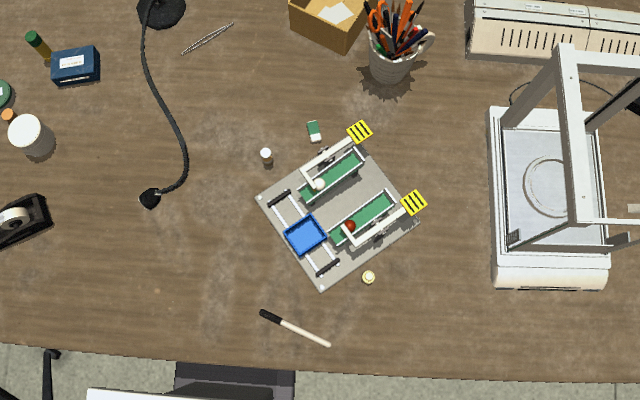

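View pics/side0.png

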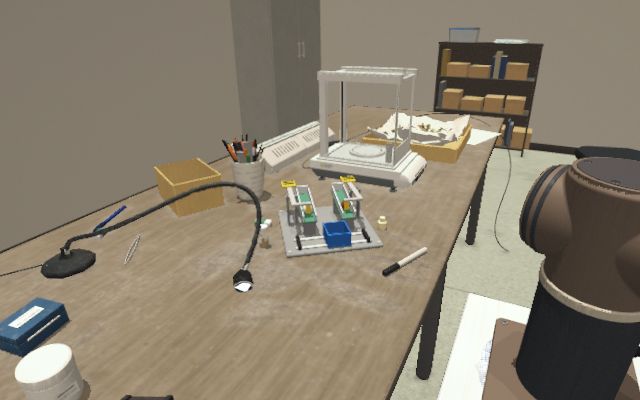

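Run:
```python
from h import *
z=np.load('pics/top0.npz');im=z['im'].astype(int);d=z['d'];W=world('top',d);np.save('pics/W.npy',W)
print(ctrl.camera_info('top')['world_to_cam'])
R,G,B=im[...,0],im[...,1],im[...,2]
roi=np.zeros(d.shape,bool);roi[110:300,245:440]=1
def blobs(m,nm,mn=10):
    n,l,st,c=cv2.connectedComponentsWithStats((m&roi).astype(np.uint8))
    for k in range(1,n):
        if st[k,4]>=mn: 
            q=W[l==k];q=q[np.isfinite(q).all(1)]
            print(nm,c[k].round(1),st[k,4],np.median(q,0).round(4),'mean',q.mean(0).round(4))
blobs((R>180)&(G>150)&(B<110),'yel')
blobs((B>R+60)&(B>G+30),'blue',30)
blobs((R>G+50)&(R>100)&(B<80),'brown',8)
blobs((G>R+30)&(G>B+10),'green',30)
for p in [(350,226),(319,184),(266,152),(266,155),(368,277),(314,131),(262,313),(329,345),(258,198),(322,290),(420,222),(370,157),(195,180),(150,198)]:print(p,W[p[1],p[0]].round(4))
b=cv2.resize(z['im'][110:300,245:440,::-1],None,fx=4,fy=3.1,interpolation=2);b=cv2.resize(z['im'][120:300,250:440,::-1],None,fx=3.3,fy=3.3,interpolation=2);cv2.imwrite('pics/c.png',b)
```

```text
[[ 0.06335529 -0.99798461 -0.00358195 -0.25471206]
 [-0.96869339 -0.06063172 -0.24074243  0.47621789]
 [ 0.24004006  0.01872212 -0.97058243  0.82655002]
 [ 0.          0.          0.          1.        ]]
yel [359.  131.5] 269 [ 0.6186 -0.2886  0.0877] mean [ 0.6159 -0.2885  0.096 ]
yel [413.3 202.2] 301 [ 0.499  -0.3851  0.0877] mean [ 0.4987 -0.385   0.089 ]
blue [304.8 234.5] 960 [ 0.4463 -0.2057  0.0136] mean [ 0.445  -0.2058  0.0251]
brown [349.9 224.5] 76 [ 0.4579 -0.282   0.0719] mean [ 0.4556 -0.2813  0.0828]
green [312.7 127.3] 133 [ 0.6537 -0.2058  0.0121] mean [ 0.6534 -0.2059  0.0122]
green [339.8 169.2] 503 [ 0.5578 -0.2599  0.0601] mean [ 0.5561 -0.26    0.0654]
green [307.4 193.1] 154 [ 0.5148 -0.2056  0.0478] mean [ 0.5129 -0.2064  0.0534]
green [370.2 210.7] 575 [ 0.4869 -0.3161  0.0599] mean [ 0.4864 -0.3161  0.0614]
green [336.9 234.8] 170 [ 0.4436 -0.2619  0.0477] mean [ 0.4437 -0.2618  0.0477]
(350, 226) [ 0.4545 -0.282   0.0763]
(319, 184) [ 0.5247 -0.2258  0.0739]
(266, 152) [ 0.5847 -0.1273  0.0515]
(266, 155) [ 0.5798 -0.1276  0.0495]
(368, 277) [ 0.3766 -0.3198  0.0285]
(314, 131) [ 0.6471 -0.2087  0.0094]
(262, 313) [ 0.3043 -0.1406  0.0128]
(329, 345) [ 0.2576 -0.2598  0.009 ]
(258, 198) [ 0.5101 -0.115   0.0093]
(322, 290) [ 0.351  -0.242   0.0097]
(420, 222) [ 0.4844 -0.4124  0.0058]
(370, 157) [ 0.6023 -0.3164  0.0082]
(195, 180) [0.5393 0.0074 0.0021]
(150, 198) [0.4821 0.0626 0.0739]
```

View pics/c.png

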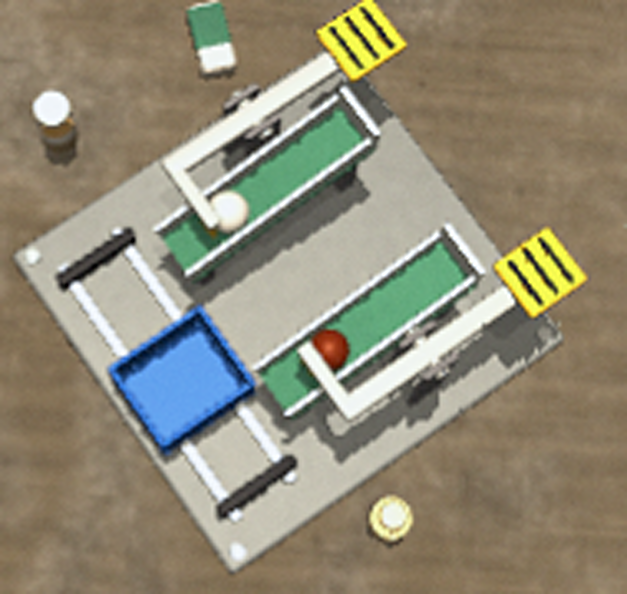

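Run:
```python
from h import *
W=np.load('pics/W.npy')
for p in [(150,5),(145,20),(141,40),(143,60),(150,80),(158,97),(168,113),(178,130),(185,150),(186,165),(180,180),(165,192),(150,195)]:
    r=W[p[1]-6:p[1]+7 if p[1]>6 else 13,p[0]-7:p[0]+8] if p[1]>6 else W[0:13,p[0]-7:p[0]+8]
    k=np.argmax(r[...,2]); print(p,r.reshape(-1,3)[k].round(3))
a=np.deg2rad(0);x=np.array([.628,-.778]);y=np.array([.778,.628]);o=np.array([.4947,-.2575])
z=np.load('pics/top0.npz');im=z['im'].astype(int)
F=np.stack([(W[...,:2]-o)@x,(W[...,:2]-o)@y,W[...,2]],-1)
m=(im[...,2]>im[...,0]+50)&(im[...,2]>im[...,1]+25);m[:,:245]=0;m[:110]=0;m[300:]=0;m[:,440:]=0
q=F[m];q=q[q[:,2]>.036]; print('rim',len(q),np.percentile(q,[3,97],axis=0).round(4))
for nm,c in (('stopL',(.076,)),('stopR',(-.076,))):
    s=F[(abs(F[...,1]-c[0])<.012)&(abs(F[...,0]+.073)<.035)&(F[...,2]>.014)]; print(nm,np.percentile(s,[5,50,95],axis=0).round(4))
s=F[(abs(F[...,1]-.05)<.012)&(abs(F[...,0]+.073)<.035)]; h=s[s[:,2]>.0105]; print('rails',len(s),len(h),s[:,2].max(), np.sort(h[:,0]).round(3)[::4], np.median(h[:,2]))
s=F[(abs(F[...,1])<.13)&(abs(F[...,0])<.14)]; print(np.percentile(s[:,2],[98,99,99.9,100]))
for c in (.077,-.077):
    s=F[(abs(F[...,1]-c)<.025)&(abs(F[...,0]-.102)<.025)&(F[...,2]>.08)];print('pedal',np.median(s,0).round(4),np.percentile(s,[3,97],axis=0).round(4))
```

```text
(150, 5) [ 0.279 -0.241  0.916]
(145, 20) [0.801 0.116 0.103]
(141, 40) [0.745 0.104 0.126]
(143, 60) [ 0.279 -0.241  0.916]
(150, 80) [0.642 0.051 0.177]
(158, 97) [ 0.279 -0.241  0.916]
(168, 113) [ 0.279 -0.241  0.916]
(178, 130) [ 0.279 -0.241  0.916]
(185, 150) [ 0.539 -0.015  0.196]
(186, 165) [ 0.279 -0.241  0.916]
(180, 180) [ 0.279 -0.241  0.916]
(165, 192) [0.494 0.013 0.118]
(150, 195) [ 0.279 -0.241  0.916]
rim 234 [[-0.1026 -0.0334  0.0378]
 [-0.0435  0.0184  0.045 ]]
stopL [[-0.0936  0.0739  0.0149]
 [-0.0714  0.0772  0.0192]
 [-0.0498  0.0814  0.0216]]
stopR [[-0.095  -0.0786  0.0154]
 [-0.0733 -0.0751  0.0191]
 [-0.0502 -0.0714  0.0218]]
rails 503 106 0.06317175370311523 [-0.105 -0.093 -0.092 -0.091 -0.091 -0.09  -0.089 -0.089 -0.088 -0.087
 -0.081 -0.069 -0.062 -0.056 -0.056 -0.055 -0.054 -0.054 -0.053 -0.052
 -0.052 -0.051 -0.041 -0.039 -0.039 -0.039 -0.038] 0.01213869730136552
[0.08808638 0.08893494 0.09079278 0.09232135]
pedal [0.1003 0.0765 0.0877] [[0.0786 0.0606 0.0833]
 [0.1195 0.0935 0.0906]]
pedal [ 0.0996 -0.0768  0.0877] [[ 0.0785 -0.0929  0.0834]
 [ 0.1187 -0.0602  0.0906]]
```

Emit:
servo_tool --increments "0 0 0.1 -2 -1.5 -2 0; 0 0 0.2 -5 -4 -4 0; 0 0 0.3 -8 -7 -5.5 0; 0 0 0.4 -11 -9.5 -5.5 0; 0 0 0.5 -14 -12 -5.5 0; 0 0 0.6 -17 -14.5 -5.5 0; 0 0 0.7 -20 -17 -5.5 0; 0 0 0.8 -23 -19.5 -5.5 0; 0 0 0.9 -26 -22 -5.5 0; 0 0 1.0 -29 -24.5 -5.5 0"

```text
time: 0.93
eef_pos: [0.4163, 0.3078, 0.2999]
tcp_rot: [0.622, 0.783, -0.0, -0.0]
contact_force: [-0.1, 0.8, 0.3]
opening: -0.003
```

```bash
cat >> h.py <<'E'
from scipy.spatial.transform import Rotation as Ro
def go(p,yaw_y,pr=True):
    """tool-frame delta to world p, with tool y axis at yaw_y (deg), pointing down"""
    s=ctrl.get_state(); R=Ro.from_quat(s['tcp_rot']); a=np.deg2rad(yaw_y)
    y=np.array([np.cos(a),np.sin(a),0]); z=np.array([0,0,-1.]); T=np.stack([np.cross(y,z),y,z],1)
    print('t',round(s['time'],2),'pos',s['eef_pos'].round(4),'F',s['contact_force'].round(2),'j',np.round(s['qpos'],2),'op',round(s['opening'],2))
    print('rot',(R.inv()*Ro.from_matrix(T)).as_rotvec().round(3),'shift cm',(R.inv().apply(np.array(p)-s['eef_pos'])*100).round(2))
o=np.array([.4947,-.2575])
def fw(x,y,z): return np.array([*(o+x*np.array([.628,-.778])+y*np.array([.778,.628])),z])
E
python3 -c "
from h import *
go(fw(-.073,.043,.30),-51)"
```

```text
t 0.93 pos [0.4163 0.3078 0.2999] F [-0.13  0.79  0.29] j [ 0.44 -0.1   1.9   0.    1.35  0.21] op -0.0
rot [-0.     0.     1.118] shift cm [-48.39  -4.47  -0.  ]
```

Emit:
servo_tool --increments "0 0 0.1 -3 -0.5 0 0; 0 0 0.2 -7 -1 0 0; 0 0 0.3 -11 -1.3 0 0; 0 0 0.4 -15 -1.6 0 0; 0 0 0.5 -19 -2 0 0; 0 0 0.6 -23 -2.3 0 0; 0 0 0.7 -27 -2.6 0 0; 0 0 0.8 -31 -3 0 0; 0 0 0.9 -35 -3.3 0 0; 0 0 1.0 -39 -3.6 0 0"

```text
time: 1.77
eef_pos: [0.4706, -0.0801, 0.3]
tcp_rot: [0.921, 0.389, -0.0, -0.0]
contact_force: [0.5, 1.0, -0.2]
opening: -0.0
```

```bash
python3 -c "
from h import *
go(fw(-.073,.043,.14),-51)"
```

```text
t 1.77 pos [ 0.4706 -0.0801  0.3   ] F [ 0.48  1.01 -0.21] j [-0.38 -0.2   1.98  0.    1.36  0.39] op -0.0
rot [-0.    -0.     0.118] shift cm [-5.89  7.37 16.  ]
```

Move over the spot, then descend to z = 0.14.

Emit:
servo_tool --increments "0 0 0.04 -2 2.5 0 0; 0 0 0.08 -4 5 1 0; 0 0 0.118 -5.9 7.4 3 0; 0 0 0.118 -5.9 7.4 6 0; 0 0 0.118 -5.9 7.4 9 0; 0 0 0.118 -5.9 7.4 12 0; 0 0 0.118 -5.9 7.4 14.5 0; 0 0 0.118 -5.9 7.4 16 0; 0 0 0.118 -5.9 7.4 16 0"

```text
time: 2.52
eef_pos: [0.4804, -0.1704, 0.1355]
tcp_rot: [0.942, 0.336, -0.003, -0.004]
contact_force: [-0.9, 0.3, -1.1]
opening: 0.003
```

Run:
```python
from h import *
go(fw(-.073,.043,.041),-51)
im,d=save('side','s1'); cv2.imwrite('pics/s1c.png',cv2.resize(im[130:280,220:440,::-1],None,fx=3.5,fy=3.5,interpolation=2))
im,d=save('top','t1'); cv2.imwrite('pics/t1c.png',cv2.resize(im[110:310,220:450,::-1],None,fx=3,fy=3,interpolation=2))
```

```text
t 2.52 pos [ 0.4804 -0.1704  0.1355] F [-0.91  0.3  -1.12] j [-0.54  0.05  2.06  0.    1.04  0.35] op 0.0
rot [-0.009  0.003  0.005] shift cm [-0.04  0.46  9.44]
```

View pics/s1c.png

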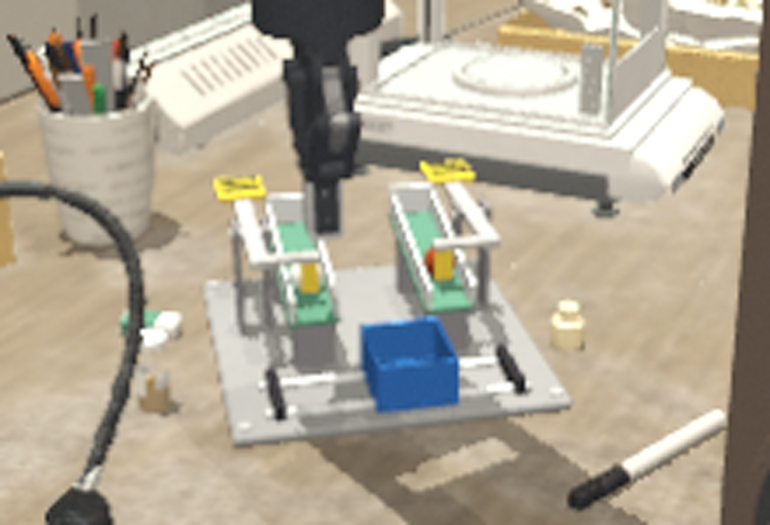

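View pics/t1c.png

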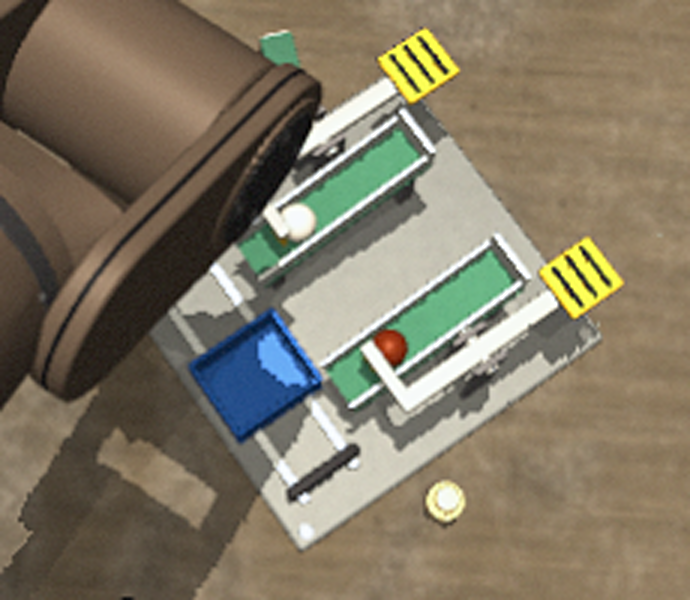

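```bash
python3 -c "
from h import *
go(fw(-.073,.043,.041),-51)"
```

```text
t 2.62 pos [ 0.4831 -0.1718  0.1399] F [ 0.7  -0.32  0.53] j [-0.54  0.04  2.06  0.    1.04  0.35] op -0.0
rot [-0.001  0.001  0.005] shift cm [-0.18  0.11  9.89]
```

Emit:
servo_tool --increments "0 0 0 0 -0.1 2 0; 0 0 0 -0.1 -0.1 4 0; 0 0 0 -0.1 -0.2 6 0; 0 0 0 -0.1 -0.2 7.5 0; 0 0 0 -0.1 -0.2 8.7 0; 0 0 0 -0.1 -0.2 9.5 0; 0 0 0 -0.1 -0.2 9.9 0; 0 0 0 -0.1 -0.2 9.9 0; 0 0 0 -0.1 -0.2 9.9 0"

```text
time: 3.37
eef_pos: [0.4821, -0.1715, 0.0422]
tcp_rot: [0.942, 0.336, 0.0, 0.001]
contact_force: [0.2, 0.5, 0.0]
opening: -0.0
```

Run:
```python
from h import *
im,d=save('side','s2'); cv2.imwrite('pics/s2c.png',cv2.resize(im[130:280,220:440,::-1],None,fx=3.5,fy=3.5,interpolation=2))
go(fw(-.075,-.008,.041),-51)
```

```text
t 3.42 pos [ 0.4822 -0.1716  0.0424] F [ 0.51 -0.94 -1.06] j [-0.54  0.2   2.1  -0.    0.84  0.34] op 0.0
rot [ 0.002 -0.001  0.005] shift cm [-5.23 -0.07  0.14]
```

View pics/s2c.png

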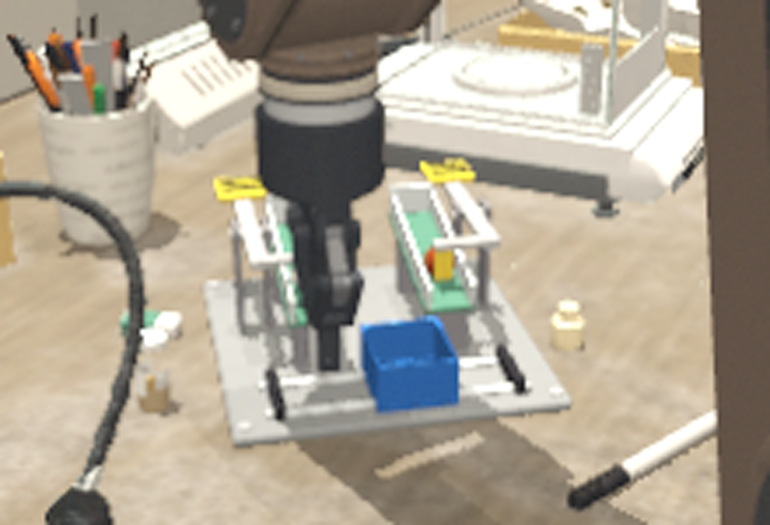

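Emit:
servo_tool --increments "0 0 0 -0.5 0 0 0; 0 0 0 -1 0 0 0; 0 0 0 -1.4 0 0 0; 0 0 0 -1.8 0 0 0; 0 0 0 -2.2 0 0 0; 0 0 0 -2.6 0 0 0; 0 0 0 -3.1 0 0 0; 0 0 0 -3.6 0 0 0; 0 0 0 -4.1 0 0 0; 0 0 0 -4.5 0 0 0"

```text
time: 4.25
eef_pos: [0.4461, -0.2, 0.0413]
tcp_rot: [0.942, 0.336, -0.0, -0.0]
contact_force: [0.8, 1.5, 1.6]
opening: 0.004
```

Emit:
servo_tool --increments "0 0 0 -0.2 0 0 0; 0 0 0 -0.4 0 0 0; 0 0 0 -0.5 0 0 0; 0 0 0 -0.6 0 0 0"

```text
time: 4.58
eef_pos: [0.4418, -0.2034, 0.0413]
tcp_rot: [0.942, 0.336, -0.0, -0.0]
contact_force: [0.4, 0.9, -0.0]
opening: 0.001
```

Run:
```python
from h import *
im,d=save('side','s3'); cv2.imwrite('pics/s3c.png',cv2.resize(im[130:280,220:440,::-1],None,fx=3.5,fy=3.5,interpolation=2))
go(fw(-.075,-.008,.041),-51)
```

```text
t 4.63 pos [ 0.4417 -0.2035  0.0412] F [ 1.01  0.74 -0.66] j [-0.64  0.15  2.16 -0.    0.83  0.24] op 0.0
rot [-0.     0.     0.005] shift cm [-0.07  0.03  0.02]
```

View pics/s3c.png

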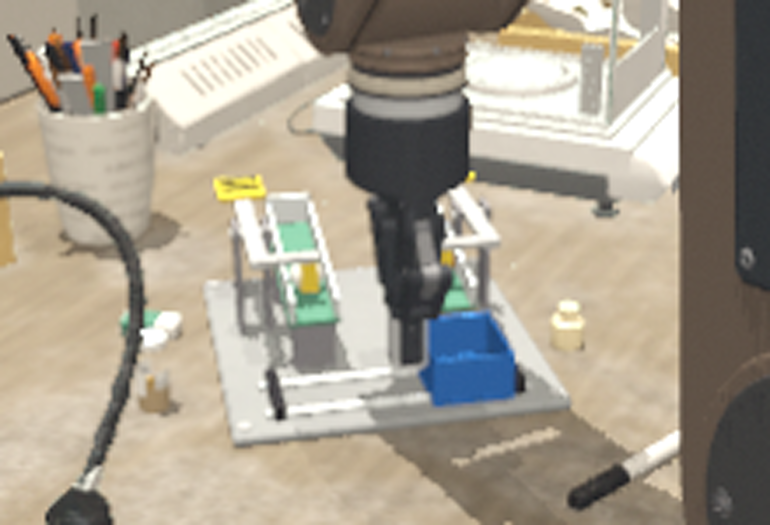

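Emit:
servo_tool --increments "0 0 0 -0.1 0 0 0; 0 0 0 -0.2 0 0 0; 0 0 0 -0.2 0 0 0"

```text
time: 4.88
eef_pos: [0.4412, -0.204, 0.0413]
tcp_rot: [0.942, 0.336, 0.001, -0.0]
contact_force: [4.7, 3.8, -0.1]
opening: -0.0
```

Emit:
servo_tool --increments "0 0 0 -0.1 0 0 0; 0 0 0 -0.2 0 0 0; 0 0 0 -0.2 0 0 0"

```text
time: 5.13
eef_pos: [0.4411, -0.2041, 0.0414]
tcp_rot: [0.942, 0.335, 0.004, -0.001]
contact_force: [10.5, 9.1, -2.2]
opening: -0.002
```

Emit:
servo_tool --increments "0 0 0 0.4 0 0 0; 0 0 0 1.0 0 0 0; 0 0 0 1.5 0 0 0; 0 0 0 1.5 0 -2 0; 0 0 0 1.5 0 -5 0; 0 0 0 1.5 0 -8 0; 0 0 0 1.5 0 -11 0; 0 0 0 1.5 0 -13 0; 0 0 0 1.5 0 -13 0"

```text
time: 5.88
eef_pos: [0.4531, -0.1983, 0.1769]
tcp_rot: [0.942, 0.336, 0.003, 0.004]
contact_force: [0.5, -0.9, 0.5]
opening: 0.003
```

Run:
```python
from h import *
im,d=save('side','s4'); cv2.imwrite('pics/s4c.png',cv2.resize(im[130:280,220:440,::-1],None,fx=3.5,fy=3.5,interpolation=2))
go(fw(.1005,-.077,.14),-51)
```

```text
t 5.93 pos [ 0.4519 -0.1975  0.1743] F [ 0.56 -0.34 -0.83] j [-0.62 -0.05  2.08 -0.    1.1   0.27] op -0.0
rot [ 0.006 -0.001  0.005] shift cm [-8.26 17.32  3.52]
```

View pics/s4c.png

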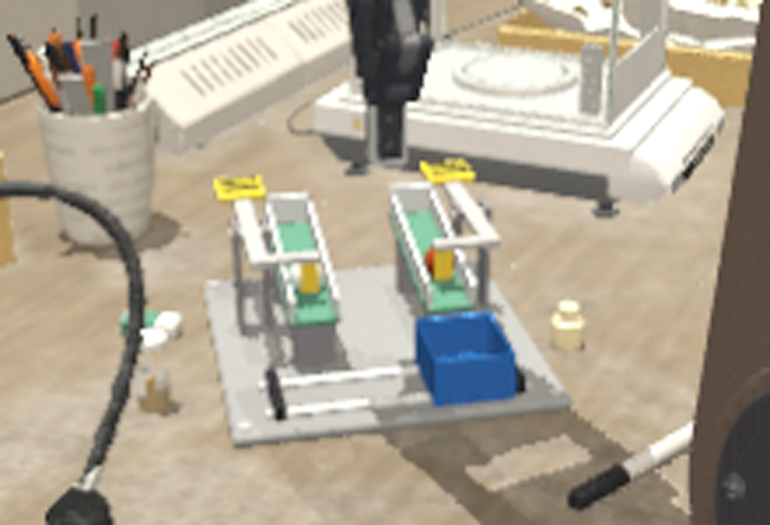

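Run:
```python
from h import *
W=np.load('pics/W.npy')
m=(W[...,2]>.03)&(W[...,2]<.6);m[:,:450]=0
q=W[m];r=np.hypot(q[:,0]-.5,q[:,1]+.388);i=np.argsort(r)[:400:40];print(np.c_[q[i],r[i]].round(3))
go(fw(.104,-.077,.14),-51)
```

```text
[[ 0.496 -0.527  0.052  0.139]
 [ 0.513 -0.528  0.055  0.141]
 [ 0.504 -0.529  0.062  0.141]
 [ 0.493 -0.53   0.071  0.142]
 [ 0.528 -0.528  0.062  0.143]
 [ 0.525 -0.529  0.074  0.144]
 [ 0.505 -0.532  0.069  0.144]
 [ 0.541 -0.527  0.071  0.145]
 [ 0.5   -0.534  0.08   0.146]
 [ 0.485 -0.534  0.069  0.146]]
t 5.93 pos [ 0.4519 -0.1975  0.1743] F [ 0.56 -0.34 -0.83] j [-0.62 -0.05  2.08 -0.    1.1   0.27] op -0.0
rot [ 0.006 -0.001  0.005] shift cm [-8.26 17.67  3.53]
```

Emit:
servo_tool --increments "0 0 0 -1 2 0 0; 0 0 0 -2.2 4.5 0 0; 0 0 0 -3.6 7.5 0 0; 0 0 0 -5 10.5 0 0; 0 0 0 -6.4 13.5 0 0; 0 0 0 -7.5 16 0.5 0; 0 0 0 -8.2 17.7 1.5 0; 0 0 0 -8.2 17.7 2.7 0; 0 0 0 -8.2 17.7 3.5 0; 0 0 0 -8.2 17.7 3.5 0"

```text
time: 6.77
eef_pos: [0.497, -0.3826, 0.1315]
tcp_rot: [0.942, 0.336, -0.002, -0.004]
contact_force: [1.0, 0.5, -0.8]
opening: -0.001
```

Run:
```python
from h import *
im,d=save('side','s5'); cv2.imwrite('pics/s5c.png',cv2.resize(im[130:280,220:440,::-1],None,fx=3.5,fy=3.5,interpolation=2))
go(fw(.104,-.077,.103),-51)
im,d=save('top','t5'); cv2.imwrite('pics/t5c.png',cv2.resize(im[110:310,220:450,::-1],None,fx=3,fy=3,interpolation=2))
```

```text
t 6.82 pos [ 0.4977 -0.383   0.1332] F [ 0.03  0.06 -0.15] j [-0.82  0.3   1.78  0.    1.07  0.07] op -0.0
rot [-0.006  0.     0.006] shift cm [-0.05  0.47  3.01]
```

View pics/s5c.png

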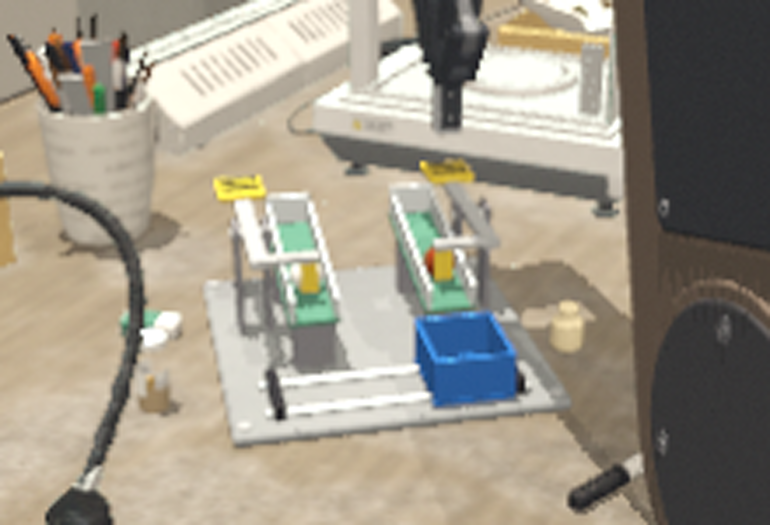

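View pics/t5c.png

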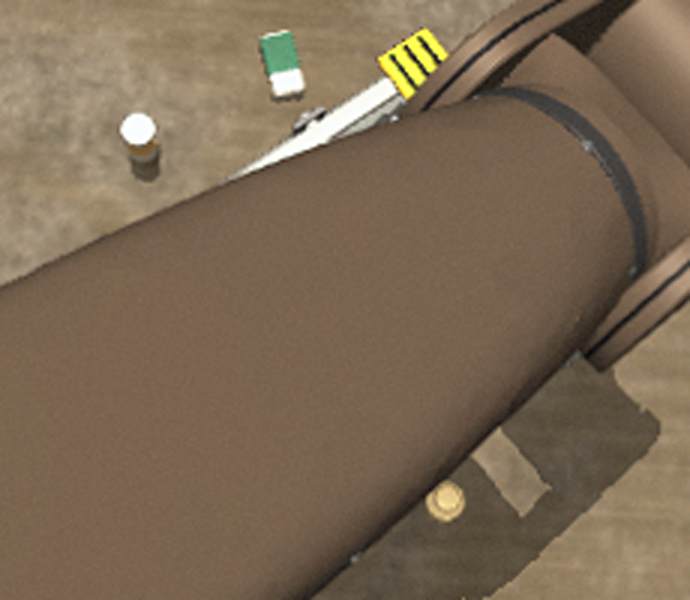

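Emit:
servo_tool --increments "0 0 0 0 0 1 0; 0 0 0 0 0 2 0; 0 0 0 0 0 3 0; 0 0 0 0 0 3 0; 0 0 0 0 0 3 0"

```text
time: 7.28
eef_pos: [0.4985, -0.3846, 0.105]
tcp_rot: [0.942, 0.336, -0.001, -0.001]
contact_force: [0.1, -0.6, 0.6]
opening: -0.004
```

Run:
```python
from h import *
go(fw(.104,-.077,.078),-51)
```

```text
t 7.28 pos [ 0.4985 -0.3846  0.105 ] F [ 0.13 -0.63  0.64] j [-0.82  0.34  1.79 -0.    1.02  0.07] op -0.0
rot [-0.002  0.     0.005] shift cm [-0.02  0.28  2.7 ]
```

Emit:
servo_tool --increments "0 0 0 0 0.2 0.3 0; 0 0 0 0 0.2 0.6 0; 0 0 0 0 0.2 0.9 0; 0 0 0 0 0.2 1.2 0; 0 0 0 0 0.2 1.5 0; 0 0 0 0 0.2 1.8 0; 0 0 0 0 0.2 2.1 0; 0 0 0 0 0.2 2.4 0; 0 0 0 0 0.2 2.7 0; 0 0 0 0 0.2 2.8 0"

```text
time: 8.12
eef_pos: [0.5001, -0.3865, 0.0777]
tcp_rot: [0.942, 0.336, -0.0, -0.001]
contact_force: [0.3, -0.3, 4.4]
opening: -0.001
```

Run:
```python
from h import *
im,d=save('side','s6'); cv2.imwrite('pics/s6c.png',cv2.resize(im[130:280,220:440,::-1],None,fx=3.5,fy=3.5,interpolation=2))
go(fw(.104,-.077,.078),-51)
```

```text
t 8.17 pos [ 0.5    -0.3865  0.0777] F [ 1.58 -1.28  5.03] j [-0.82  0.38  1.79  0.    0.97  0.07] op -0.0
rot [-0.001 -0.     0.005] shift cm [-0.01  0.03 -0.03]
```

View pics/s6c.png

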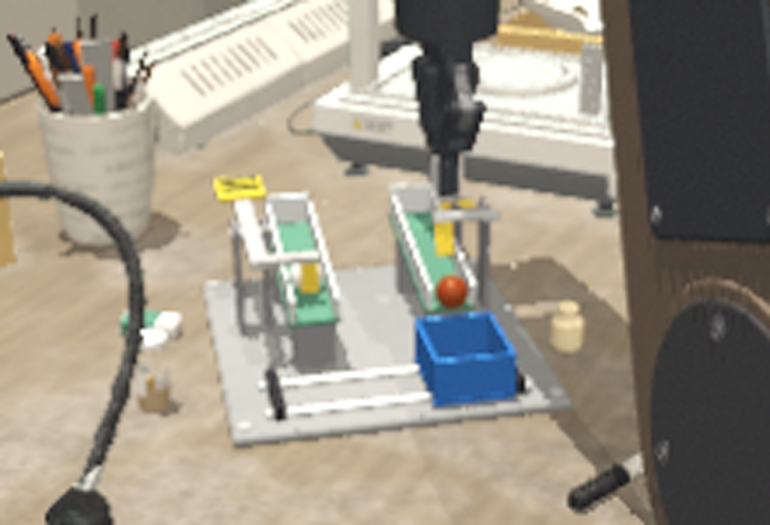

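The gate is up and the brown ball is rolling over the lip, at crop pixel (452,291). I'll hold the pedal down.

Emit:
servo_tool --increments "0 0 0 0 0 0 0; 0 0 0 0 0 0 0; 0 0 0 0 0 0 0; 0 0 0 0 0 0 0; 0 0 0 0 0 0 0; 0 0 0 0 0 0 0; 0 0 0 0 0 0 0; 0 0 0 0 0 0 0; 0 0 0 0 0 0 0; 0 0 0 0 0 0 0"

```text
time: 9.0
eef_pos: [0.5002, -0.3867, 0.0782]
tcp_rot: [0.942, 0.336, -0.0, -0.0]
contact_force: [-0.2, 1.1, 4.6]
opening: 0.003
```

Run:
```python
from h import *
im,d=save('side','s7'); cv2.imwrite('pics/s7c.png',cv2.resize(im[130:280,220:440,::-1],None,fx=3.5,fy=3.5,interpolation=2))
```

```text
(no output)
```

View pics/s7c.png

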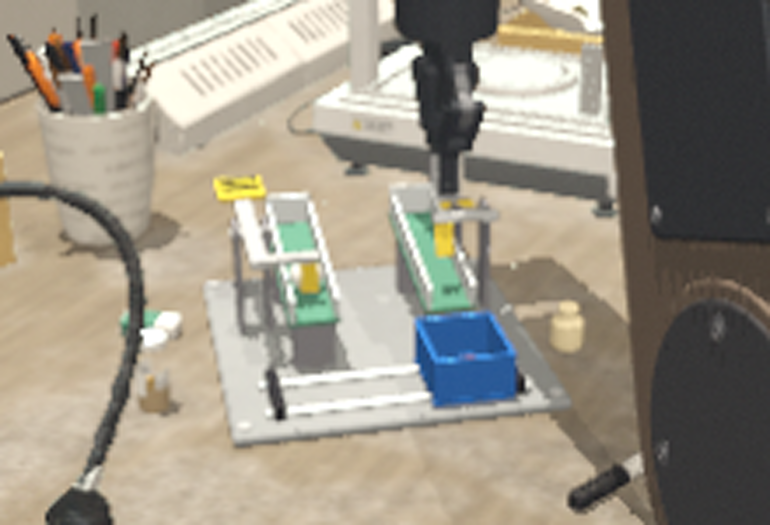

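The lane is empty and a sliver of the ball shows in the cup at (470,355). I'll raise the tool slowly, then clear the view.

Emit:
servo_tool --increments "0 0 0 0 0 -0.4 0; 0 0 0 0 0 -0.8 0; 0 0 0 0 0 -1.3 0; 0 0 0 0 0 -1.8 0; 0 0 0 0 0 -2.3 0; 0 0 0 0 0 -2.8 0; 0 0 0 0 0 -4 0; 0 0 0 0 0 -6 0; 0 0 0 0 0 -9 0; 0 0 0 0 0 -12 0"

```text
time: 9.88
eef_pos: [0.4989, -0.3855, 0.1976]
tcp_rot: [0.942, 0.336, -0.001, -0.003]
contact_force: [1.2, 0.1, -0.0]
opening: -0.002
```

Run:
```python
from h import *
go([.48,-.02,.30],-51)
```

```text
t 9.88 pos [ 0.4989 -0.3855  0.1976] F [ 1.19  0.07 -0.02] j [-0.82  0.23  1.73 -0.    1.18  0.07] op -0.0
rot [-0.006  0.001  0.005] shift cm [ 21.67 -29.54 -10.07]
```

Emit:
servo_tool --increments "0 0 0 0 0 -3 0; 0 0 0 1.5 -2 -6 0; 0 0 0 3.5 -5 -9 0; 0 0 0 5.5 -8 -10 0; 0 0 0 8 -11 -10 0; 0 0 0 10 -14 -10 0; 0 0 0 12 -17 -10 0; 0 0 0 14.5 -20 -10 0; 0 0 0 17 -23 -10 0; 0 0 0 19 -26 -10 0"

```text
time: 10.72
eef_pos: [0.4815, -0.063, 0.298]
tcp_rot: [0.942, 0.336, -0.001, -0.001]
contact_force: [0.5, -1.0, -0.2]
opening: 0.001
```

Emit:
servo_tool --increments "0 0 0 2.2 -3 0 0; 0 0 0 4 -5.5 0 0; 0 0 0 5 -7 0 0; 0 0 0 5 -7 0 0; 0 0 0 5 -7 0 0; 0 0 0 5 -7 0 0"

```text
time: 11.22
eef_pos: [0.4767, 0.02, 0.2981]
tcp_rot: [0.942, 0.336, -0.001, 0.0]
contact_force: [0.5, -0.0, -0.4]
opening: -0.0
```

Run:
```python
from h import *
im,d=save('side','s8'); cv2.imwrite('pics/s8c.png',cv2.resize(im[130:280,220:440,::-1],None,fx=3.5,fy=3.5,interpolation=2))
im,d=save('top','t8'); cv2.imwrite('pics/t8c.png',cv2.resize(im[110:360,220:450,::-1],None,fx=2.4,fy=2.4,interpolation=2))
W=world('top',d);F=np.stack([(W[...,:2]-o)@[.628,-.778],(W[...,:2]-o)@[.778,.628],W[...,2]],-1);im=im.astype(int)
m=(im[...,2]>im[...,0]+50)&(im[...,2]>im[...,1]+25);m[:,:245]=0;m[:110]=0;m[300:]=0;m[:,440:]=0
q=F[m];q=q[q[:,2]>.036]; print('rim',len(q),np.percentile(q,[3,97],axis=0).round(4))
for c in (.077,-.077):
    s=F[(abs(F[...,1]-c)<.025)&(abs(F[...,0]-.102)<.025)&(F[...,2]>.03)];print('pedal',np.median(s,0).round(4))
for p in [(266,152),(368,277),(314,131),(262,313),(329,345),(319,184)]:print(p,W[p[1],p[0]].round(4))
go([.48,-.02,.30],-51)
```

```text
rim 238 [[-0.1025 -0.0695  0.0371]
 [-0.0435 -0.0178  0.0443]]
pedal [0.1    0.0764 0.0877]
pedal [ 0.0997 -0.0768  0.0876]
(266, 152) [ 0.5842 -0.1275  0.053 ]
(368, 277) [ 0.3764 -0.3196  0.0305]
(314, 131) [ 0.6471 -0.2087  0.0094]
(262, 313) [ 0.3043 -0.1407  0.0133]
(329, 345) [ 0.2577 -0.2597  0.0136]
(319, 184) [ 0.5247 -0.2258  0.0739]
t 11.32 pos [0.477  0.0194 0.2982] F [-0.1  -0.22 -0.16] j [-0.17 -0.2   1.98 -0.    1.36  0.71] op 0.0
rot [-0.     0.001  0.004] shift cm [-2.26  3.24 -0.18]
```

View pics/s8c.png

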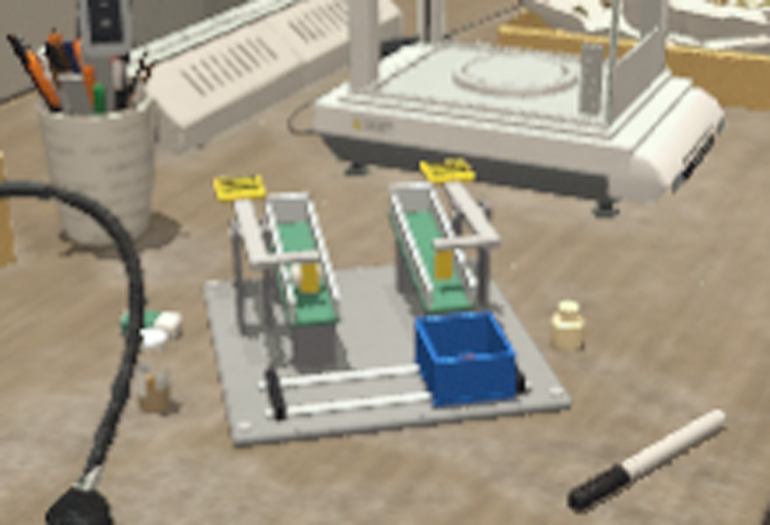

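View pics/t8c.png

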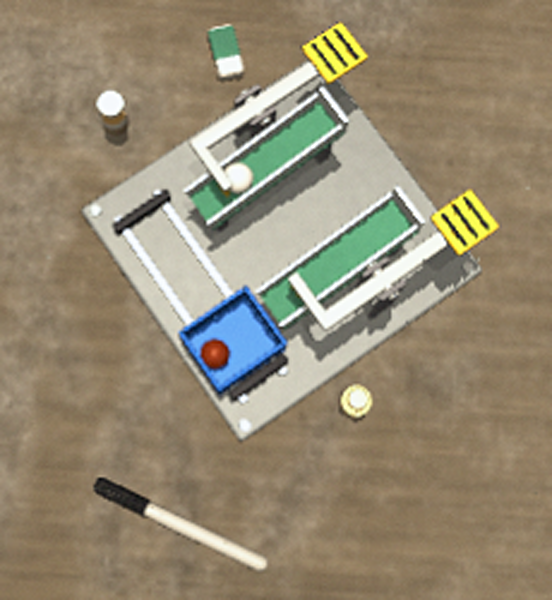

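```bash
python3 -c "
from plant import ctrl
print(ctrl.sign_off())"
```

```text
the job is handed in; nothing more can be done
None
```

The job is done and handed in at about 11.3 s on the robot's clock. The brown ball is in the cup, and the white ball is still shut in its lane.

- **Cup:** I pushed it with closed fingers to the right-hand stop, in front of the brown ball's lane. The push ended firmly, with the force rising from about 1 N to 14 N. The last picture puts the cup at about y = -0.044, which matches the stop at -0.045 to within camera error.
- **Pedal:** I pressed the right pedal with about 5 N and held it down until the brown ball had rolled into the cup. I then let it up slowly. It is back at its rest height of 87.6 mm, with the gate shut.
- **Surroundings:** The left pedal is at its rest height. The vial, weight, eraser and marker read the same positions as at the start, to within the camera's noise. The arm ended well clear of the feeder.

No check failed or disagreed.

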